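# Hold exhibit forceps over the photo card at the marked tip gap

## Robot

A 7-joint arm with a two-finger parallel gripper is mounted at the origin on the work surface. World frame = base frame: x ahead of the robot, y to its left, z up, the work surface at z = 0. Lengths are in mm, angles in rad, forces in N, time in s.
With the tool pointing down it reaches from about 400 to 850 mm from the base axis. Payload 4.5 kg.
Tool frame: the origin (TCP) lies midway between the tips of the shut fingers; the grasp point (between the pads) lies ctrl.grasp_offset behind it (ctrl.grasp_offset is the distance from the TCP to the grasp point, in mm); z points along the fingers, y is the line along which they close (so a half turn about z gives the same grasp; the last joint's range is limited). The gripper opens to 88 mm and grips with 3 to 60 N. Pads are 18 mm wide; open, the fingers measure 123 mm over their backs; the gripper's body (75 mm by 187 mm) begins 45 mm behind the grasp point.
Start: joints at [-1.135, 0.689, -0.195, 1.565, 0.157, 0.902, -0.215], TCP at [244.406, 575.256, 238.743] pointing down, gripper open.
Joint ranges: [-3.01, 3.01], [-0.46, 2.08], [-1.47, 1.51], [0.13, 2.56], [-1, 4.14], [0.04, 2.09], [-2.66, 2.66]. Speed limits (rad/s): [2.57, 2.57, 3.14, 3.14, 3.14, 3.14, 3.14].

## Interface

Orientations are given as a unit quaternion [w, x, y, z].
In Python, from plant import ctrl gives the robot as it stands.
- The arm moves only by the tool drive_tool, never from a script. Its argument "commands" is a list of rows, each an object with "dp": the shift along the tool's x, y, z in m, a list of three; "yaw": the turn about the tool's z in degrees; "claw": the closure, from -1 (fully open) to 1 (shut). A call has 1 to 12 rows; each row is the pose to reach, as a shift and turn from the pose commanded when the call began, along the tool's axes at that moment; what a row does not reach only later rows make up. A row lasts 1/12 s, in which the tool goes at most 41.7 mm and 7.16 degrees, less where a joint would pass 70% of its speed; a pose out of reach is approached as far as the arm can. A call with a gripper value outside its range is refused whole. The fingers move at their own pace and stop on an object; the grip force is fixed at half the most. Time passes only in rows, so rows that repeat a pose let the fingers close. It gives the time, the measured TCP pose, the force, the opening and the grip force at its end, in the units of the state.
- ctrl.read_state(): the state, without advancing time (a new reading comes with each control period).
- ctrl.read_camera(name): name is "side" or "top" or "wrist"; returns a dict with "img" (480x640x3 uint8, blue, green, red), "mtx" (3x3 intrinsics, pixels), "dist" ([k1, k2, p1, p2, k3] as OpenCV has them; the pictures are not rectified), "eye" and "attitude" of the camera in the world. Camera axes: x right, y up, looking along -z (the intrinsics and any distortion apply to the point x, -y, -z); pixel columns grow to the right and rows downward; lengths in mm; the calibration is good to about 2 mm. A picture is of the moment at which its call begins. There is no depth.
- ctrl.close_job(): hands the job in; it is judged then, once.
Trained networks look in the newest picture that a camera, given by its name, has taken for a name from the list of things; names that differ only in an ending like _2 or _b are one class to them, and where a whole thing is asked for, a point or a joint stands for the part that bears it (a point fixed in the world has none). Each returns a list of dicts, best first, with "conf" (0 to 1); they miss things now and then, are a little off and sometimes report something else, mostly with a low value. They report only what shows in the picture. A call takes as long as a camera call. They do not tell look-alikes from the thing itself.
- ctrl.regions_of(camera, name): "region" (480x640 bool, what is visible of it) and "extent" ([centre column, centre row, width, height] in pixels, round what is visible of it).
The state is a dict: "time": time; "joints": joint angles; "qvel": joint speeds; "joint_torque": joint torques, N m; "ee_pos": TCP position; "tcp_rot": TCP orientation; "force": force on the tool from outside, world axes, zero at the start; "torque": the same for the moment, N m; "grip_width": finger opening in mm; "finger_force": force on a finger pad.
Only numpy, scipy, OpenCV 4.12 (cv2) and the standard library are available. Lean on these libraries where they do the work, as an engineer would, in place of code of your own. Each camera call takes 0.05 s, during which the arm holds its last target. There are 200 camera calls.

## Task

Take the sprung forceps off their rest, carry them level over to the grey photo card so that both red tips are above the white disc with the red rim, about 10 cm above the card, and squeeze them so that the moving red tip points at the green mark on the gauge bar. Hold that gap steady for the photograph: finish while still holding the forceps in the air, without putting them down. Never let the tips come together, and leave the jar, the tin, the loupe and the blue box alone.

Things in the scene. Friction and masses are not known exactly. Their poses are not given: they have to be found in the camera images.
- forceps: Sprung steel forceps, 186 mm long, 85 g, lying flat on the rest: two jaws 10 mm high joined by a round back end, opening sideways as a V. Origin: on the underside, 90 mm ahead of the hinge. x points to the tips, y to the left jaw, z up. The right jaw is rigid with this body and carries a white gauge bar ahead of both tips (x 79 to 87 mm). The left jaw is sprung. Balances near the origin.
- grip (a point): Where to grip, from above, closing along the forceps' y: midway between the two yellow finger plates (28 mm long, z 0 to 14 mm) of the free forceps; body frame 0, 5.4, 7 mm; on the rest 41 mm above the work surface. Width over the plates: 31 mm free; when squeezed about 12.2 mm + 0.545 x tip gap.
- right_tip (a point): Red tip of the right (fixed) jaw, body frame x 74.9, y -7.0, z 6 mm.
- left_tip (a point): Red tip of the left (sprung) jaw, 165 mm from the hinge; body frame x about 75, z 6 mm, y = -7.0 mm + tip gap.
- jaw (a joint): Opening angle of the left jaw, rad: 0 tips touching (never allowed), 0.206 free, fully open (tip gap 34 mm). Tip gap = 0.165 m x angle. The spring pushes with about 1.5 N at the finger plates when open, 5.5 N at a gap of 14 mm, 8 N when nearly shut; it reopens the jaw if let go.
- mark (a joint): Place of the green mark (a block 14 mm long in x, 6 mm wide in y) along the gauge bar, in m: it is the tip gap to be set, measured in y from the right tip to the left tip (9 to 20 mm). It cannot be shifted by touching.
- mark_center (a point): In the green mark, midway across its 6 mm width, 8 mm ahead of the tips; the left red tip must stand at the same y of the forceps frame as this.
- rest: Black fixed rest of the forceps: base plate 170 x 75 x 6 mm, two cross bars 104 mm apart (8 mm thick, tops 34 mm above the work surface, blue lips 8 mm higher at their ends). The forceps lie on the bars, along the rest's x; their finger plates hang free between the bars. Origin: centre of its underside. Lift the forceps straight up.
- card_center (a point): Centre of the white disc (30 mm radius, with a red rim out to 35 mm) on top of the fixed grey photo card, which is 160 x 160 x 3 mm with black and white scale squares along two edges. It lies on the side of the work that the rest does not.
- jar: Amber jar with white lid, 60 mm diameter, 70 mm high, beyond the work; leave alone. Origin: centre of underside.
- tin: Aluminium tin, 64 mm diameter, 45 mm high, between the robot and the work; leave alone. Origin: centre of underside.
- loupe: Black loupe, 38 mm diameter, 42 mm high, far left; leave alone. Origin: centre of underside.
- swabs: Blue box 110 x 70 x 40 mm, far right; leave alone. Origin: centre of underside.
Mind the look-alikes: they are no part of the job. Of the things that look like the forceps, the larger one is meant. Of the things that look like the rest, the smaller one is meant.

How it is judged:
By the outcome, as a careful person would: the job done as asked, in the order asked, and still so for the second after the job is handed in, while the arm keeps its last pose, push and grip.
It also fails if it takes over 40 s, if anything falls off the work surface, if the arm or the gripper's body presses on something with over 40 N, if the wrist force passes 120 N, or if a joint passes its speed limit or range.

## Working session

There is one attempt and no reset: what is moved stays moved. The work goes in short steps, Python scripts to look and compute and a tool call to move; the robot and the scene stay as the last step left them, time stands still between calls to the robot, and variables do not carry over. Pictures are saved under pics/ and viewed, at most 10 in all, crops included, and the job is handed in when it is done.

Besides the shell and the picture viewer there is one more tool, called after "Request:" in YAML: its name, and indented under it one key for each argument. drive_tool: Moves the arm, as the interface text tells. Its arguments: {"type":"object","properties":{"commands":{"type":"array","items":{"type":"object","properties":{"dp":{"type":"array","items":{"type":"number"}},"yaw":{"type":"number"},"claw":{"type":"number"}}}}},"required":["commands"]}

```bash
mkdir -p pics; ls; cat > h.py <<'E'
import numpy as np, cv2
from scipy.spatial.transform import Rotation as R
from plant import ctrl
def rot(a):
    a=np.array(a,float)
    return a if a.shape==(3,3) else R.from_quat(np.roll(a,-1)).as_matrix()
def ray(c,uv):
    p=cv2.undistortPoints(np.array(uv,float).reshape(-1,1,2),np.array(c['mtx']),np.array(c['dist'])).reshape(-1,2)
    d=np.c_[p[:,0],-p[:,1],-np.ones(len(p))]
    return d@rot(c['attitude']).T
def atz(c,uv,z):
    d=ray(c,uv);e=np.array(c['eye']);return e+d*((z-e[2])/d[:,2])[:,None]
def proj(c,P):
    q=(np.array(P,float).reshape(-1,3)-np.array(c['eye']))@rot(c['attitude'])
    q=q*[1,-1,-1]
    return cv2.projectPoints(q,np.zeros(3),np.zeros(3),np.array(c['mtx']),np.array(c['dist']))[0].reshape(-1,2)
E
python3 - <<'E'
from h import *
s=ctrl.read_state();print(s['time'],s['ee_pos'],s['tcp_rot'],s['grip_width'],ctrl.grasp_offset)
ims=[]
for n in['top','side']:
    c=ctrl.read_camera(n);cv2.imwrite(f'pics/{n}0.png',c['img']);print(n,c['eye'],c['attitude'])
    for k in['forceps','rest','card_center','mark','right_tip','left_tip']:
        for r in ctrl.regions_of(n,k):
            e=r['extent'];print(n,k,round(r['conf'],2),np.round(e),np.round(atz(c,[e[:2]],35)[0]))
E
```

```text
pics
0.0 [244.18844753 574.61284122 237.92228194] [-1.25245670e-04  1.99504575e-01  9.79896458e-01 -9.17051864e-04] 88.19801581739786 18.700000000000003
top [ 421.94470704   28.18109557 1320.82134621] [-0.69874374 -0.03219517  0.04627768  0.71314728]
top rest 0.94 [265. 244.  30.  70.] [580. 128.  35.]
top rest 0.6 [249. 346.  45.  90.] [315. 172.  35.]
top card_center 0.94 [376. 265.  72.  74.] [ 518. -162.   35.]
top right_tip 0.8 [264. 245.  12.  73.] [579. 131.  35.]
top right_tip 0.45 [220. 259.  20.   5.] [543. 248.  35.]
top left_tip 0.38 [263. 243.  14.  77.] [584. 135.  35.]
side [261.26619119 846.1592685  723.20766465] [-0.16220052 -0.0752567   0.44487481  0.87756129]
side forceps 0.83 [291. 285.  85.  24.] [581. 129.  35.]
side forceps 0.81 [278. 354.  20.  57.] [531. 311.  35.]
side rest 0.77 [379. 334.  70.  65.] [370. 198.  35.]
side rest 0.65 [290. 296.  81.  51.] [570. 162.  35.]
side rest 0.37 [357. 232.  65.  44.] [ 507. -111.   35.]
side card_center 0.8 [358. 230.  63.  42.] [ 509. -118.   35.]
side right_tip 0.78 [289. 286.  88.  34.] [585. 132.  35.]
side right_tip 0.54 [280. 356.  24.  52.] [524. 315.  35.]
side left_tip 0.7 [292. 292.  73.  13.] [570. 148.  35.]
side left_tip 0.63 [279. 353.  -1.  10.] [528. 308.  35.]
```

View pics/top0.png

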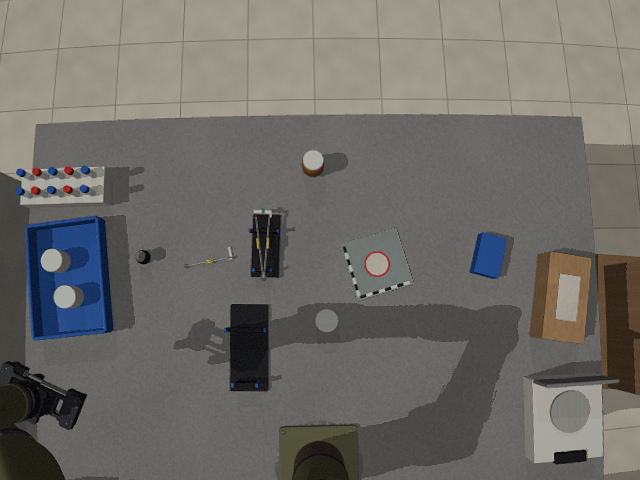

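View pics/side0.png

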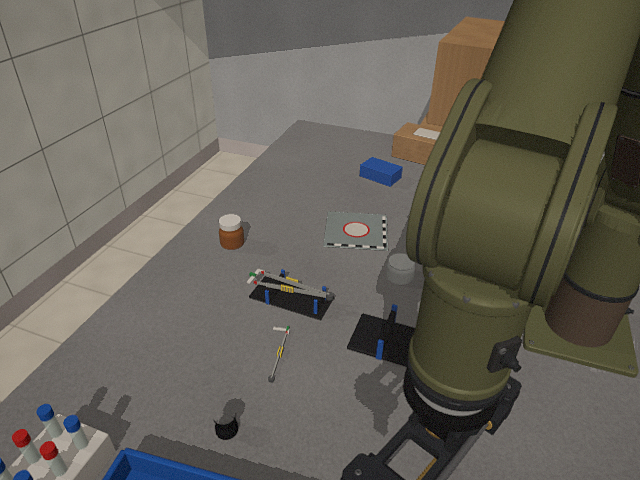

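The top view shows the larger forceps on the smaller rest, centred near (264,245), with the tips and gauge bar at the top (+x). The card is at (376,265). The smaller look-alike forceps are near (212,259) and the larger rest near (249,346). The side view agrees. I'll hover above the forceps.

Request:
drive_tool:
  commands:
    - {"dp": [-0.035,-0.021,0],"yaw": -3,"claw": -1}
    - {"dp": [-0.07,-0.042,0],"yaw": -6,"claw": -1}
    - {"dp": [-0.105,-0.063,0],"yaw": -9,"claw": -1}
    - {"dp": [-0.14,-0.084,0],"yaw": -12,"claw": -1}
    - {"dp": [-0.175,-0.106,0],"yaw": -15,"claw": -1}
    - {"dp": [-0.21,-0.127,0],"yaw": -18,"claw": -1}
    - {"dp": [-0.245,-0.148,0],"yaw": -21,"claw": -1}
    - {"dp": [-0.28,-0.169,0],"yaw": -23,"claw": -1}
    - {"dp": [-0.315,-0.19,0],"yaw": -23,"claw": -1}
    - {"dp": [-0.35,-0.212,0],"yaw": -23,"claw": -1}
    - {"dp": [-0.385,-0.233,0],"yaw": -23,"claw": -1}
    - {"dp": [-0.42,-0.254,0],"yaw": -23,"claw": -1}

```text
time: 1.7
ee_pos: [532.6, 175.3, 238.9]
tcp_rot: [0.0, 0.0, 1.0, 0.0]
force: [0.3, 0.4, -0.7]
grip_width: 88.1
finger_force: 0.0
```

Request:
drive_tool:
  commands:
    - {"dp": [0,0,0],"claw": -1}
    - {"dp": [0,0,0],"claw": -1}
    - {"dp": [0,0,0],"claw": -1}

```text
schema error: expected keys dp, yaw, claw
```

```bash
python3 - <<'E'
from h import *
s=ctrl.read_state();print(s['time'],s['ee_pos'],rot(s['tcp_rot']).round(3),s['force'])
c=ctrl.read_camera('wrist');print(c['eye'],rot(c['attitude']).round(2));cv2.imwrite('pics/w1.png',c['img'])
for k in['forceps','rest','card_center','mark','grip','right_tip','left_tip']:
    for r in ctrl.regions_of('wrist',k):
        e=r['extent'];print(k,round(r['conf'],2),np.round(e),np.round(atz(c,[e[:2]],40)[0]))
E
```

```text
1.7 [532.64955398 175.30540436 238.94489212] [[-1.     0.001  0.   ]
 [ 0.001  1.     0.   ]
 [-0.     0.    -1.   ]] [ 0.34624203  0.38712607 -0.70883963]
[452.78844904 175.57127281 384.07057471] [[-0.   -0.95 -0.31]
 [ 1.   -0.    0.  ]
 [-0.   -0.31  0.95]]
forceps 0.75 [283. 244.  41. 178.] [574. 138.  40.]
forceps 0.72 [418. 215. 120.  46.] [544. 273.  40.]
forceps 0.59 [285. 324.   5.  10.] [669. 138.  40.]
forceps 0.4 [290. 241.  24. 146.] [571. 146.  40.]
rest 0.93 [281. 233.  75. 149.] [563. 137.  40.]
rest 0.7 [328.  45. 130.  90.] [391. 183.  40.]
card_center 0.59 [ 54. 182. 102. 172.] [511. -86.  40.]
card_center 0.33 [280. 233.  79. 148.] [563. 136.  40.]
mark 0.73 [283. 245.  44. 178.] [576. 139.  40.]
mark 0.5 [362. 214.   7.   3.] [543. 218.  40.]
mark 0.4 [283. 325.   7.  10.] [670. 136.  40.]
grip 0.74 [281. 242.  44. 179.] [573. 137.  40.]
grip 0.72 [421. 212. 124.  48.] [541. 277.  40.]
grip 0.55 [178. 418.  60.  51.] [803.   1.  40.]
right_tip 0.91 [283. 243.  42. 176.] [573. 138.  40.]
right_tip 0.61 [422. 212. 125.  48.] [541. 277.  40.]
right_tip 0.31 [ 53. 180. 106. 170.] [509. -87.  40.]
left_tip 0.77 [288. 240.  23. 140.] [570. 144.  40.]
left_tip 0.71 [282. 325.   2.   9.] [669. 135.  40.]
left_tip 0.49 [416. 206.  19.   6.] [535. 272.  40.]
```

View pics/w1.png

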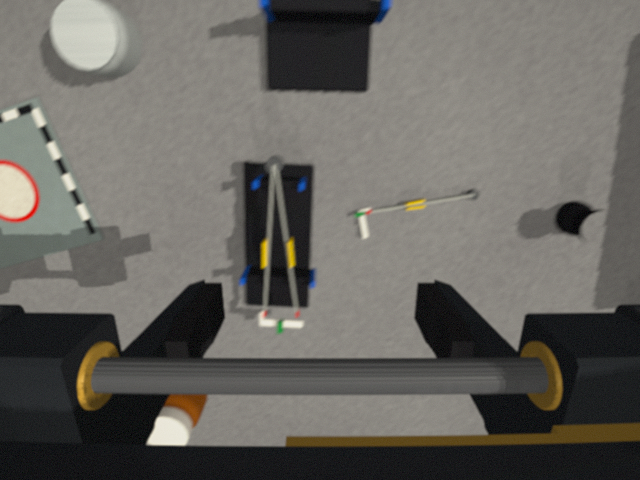

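The wrist view shows the hinge at (275,164), the yellow plates near (265,254) and (291,254), the red tips near (266,315) and (297,315), and the green mark at (281,326). I'll measure these by colour.

```bash
cat >> h.py <<'E'
def blobs(img,col,box=None,amin=4):
    h=cv2.cvtColor(img,cv2.COLOR_BGR2HSV)
    lo,hi={'y':((20,150,90),(32,255,255)),'g':((45,120,50),(80,255,255)),'r':((0,120,80),(8,255,255))}[col]
    m=cv2.inRange(h,lo,hi)
    if col=='r': m|=cv2.inRange(h,(172,120,80),(180,255,255))
    if box: k=np.zeros_like(m);k[box[1]:box[3],box[0]:box[2]]=255;m&=k
    n,_,st,ce=cv2.connectedComponentsWithStats(m)
    return [(ce[i],st[i]) for i in range(1,n) if st[i][4]>=amin]
E
python3 - <<'E'
from h import *
c=ctrl.read_camera('wrist')
for k,z in(('y',48),('g',42),('r',40)):
    for ce,st in blobs(c['img'],k,(230,140,335,345)): print(k,ce.round(1),st,atz(c,[ce],z)[0].round(1))
print('hinge',atz(c,[(275,164)],44).round(1), np.array(c['mtx']).round(0).tolist())
m=ctrl.regions_of('wrist','card_center')
t=ctrl.read_camera('top')
for ce,st in blobs(t['img'],'r',(340,230,415,300)): print('card',ce,st,atz(t,[ce],3))
for ce,st in blobs(t['img'],'y',(240,200,290,280),2): print('ytop',ce,st,atz(t,[ce],48))
s=cv2.imread('pics/side0.png')
sc=ctrl.read_camera('side')
for ce,st in blobs(s,'r',(335,215,380,240)): print('cards',ce,st,atz(sc,[st[:2]+st[2:4]/2-.5],3))
for ce,st in blobs(s,'y',(260,260,330,310),2): print('ys',ce,st,atz(sc,[ce],46))
E
```

```text
y [261.2 253.3] [259 239   6  30 143] [579.9 121.4  48. ]
y [288.5 252.9] [285 238   8  30 151] [579.4 148.9  48. ]
g [277.2 327.4] [275 321   5  13  50] [669.4 133.8  42. ]
r [261.9 314.4] [261 312   3   6  13] [654.5 117.4  40. ]
r [294.9 314.8] [294 312   3   6  14] [654.8 153.5  40. ]
hinge [[491.4 137.7  44. ]] [[357.0, 0.0, 319.0], [0.0, 357.0, 233.0], [0.0, 0.0, 1.0]]
card [376.47154472 263.43902439] [364 251  26  26 123] [[ 525.67072026 -167.25696417    3.        ]]
cards [355.73170732 229.40243902] [343 222  27  15  82] [[ 525.99711313 -167.88382457    3.        ]]
ys [291.70833333 279.        ] [286 277  12   5  24] [[582.79323627 121.84816155  46.        ]]
ys [286.81481481 287.90740741] [281 284  13   9  54] [[581.14894569 151.69485683  46.        ]]
```

```bash
python3 - <<'E'
from h import *
s=ctrl.read_state();print(s['time'],s['ee_pos'],np.round(s['joints'],2))
c=ctrl.read_camera('wrist');cv2.imwrite('pics/w2.png',cv2.resize(c['img'][140:345,215:345],None,fx=4.5,fy=2.9*1.0,interpolation=cv2.INTER_CUBIC)[:600])
E
```

```text
2.3 [531.14786341 178.22075037 238.81546412] [-0.18  0.62 -0.37  1.76  0.29  0.82  0.88]
```

Request:
drive_tool:
  commands:
    - {"dp": [-0.012,-0.011,0],"yaw": 7,"claw": -1}
    - {"dp": [-0.024,-0.022,0],"yaw": 14,"claw": -1}
    - {"dp": [-0.036,-0.033,0],"yaw": 21,"claw": -1}
    - {"dp": [-0.048,-0.043,0],"yaw": 28,"claw": -1}
    - {"dp": [-0.048,-0.043,0],"yaw": 35,"claw": -1}
    - {"dp": [-0.048,-0.043,0],"yaw": 42,"claw": -1}
    - {"dp": [-0.048,-0.043,0],"yaw": 49,"claw": -1}
    - {"dp": [-0.048,-0.043,0],"yaw": 56,"claw": -1}
    - {"dp": [-0.048,-0.043,0],"yaw": 63,"claw": -1}
    - {"dp": [-0.048,-0.043,0],"yaw": 70,"claw": -1}
    - {"dp": [-0.048,-0.043,0],"yaw": 77,"claw": -1}
    - {"dp": [-0.048,-0.043,0],"yaw": 84,"claw": -1}

```text
time: 3.35
ee_pos: [579.5, 134.7, 238.7]
tcp_rot: [-0.0, 0.671, 0.741, 0.0]
force: [-1.0, -0.5, -0.1]
grip_width: 88.1
finger_force: 0.0
```

Request:
drive_tool:
  commands:
    - {"dp": [0,0,0.007],"yaw": 7,"claw": -1}
    - {"dp": [0,0,0.014],"yaw": 14,"claw": -1}
    - {"dp": [0,0,0.021],"yaw": 21,"claw": -1}
    - {"dp": [0,0,0.028],"yaw": 28,"claw": -1}
    - {"dp": [0,0,0.035],"yaw": 35,"claw": -1}
    - {"dp": [0,0,0.042],"yaw": 42,"claw": -1}
    - {"dp": [0,0,0.049],"yaw": 49,"claw": -1}
    - {"dp": [0,0,0.056],"yaw": 56,"claw": -1}
    - {"dp": [0,0,0.063],"yaw": 63,"claw": -1}
    - {"dp": [0,0,0.07],"yaw": 70,"claw": -1}
    - {"dp": [0,0,0.08],"yaw": 77,"claw": -1}
    - {"dp": [0,0,0.09],"yaw": 84,"claw": -1}

```text
time: 4.35
ee_pos: [579.7, 135.0, 148.5]
tcp_rot: [-0.0, 0.995, 0.102, 0.0]
force: [0.5, 0.9, -0.5]
grip_width: 88.3
finger_force: 0.0
```

Request:
drive_tool:
  commands:
    - {"dp": [0,0,0.01],"yaw": 7,"claw": -1}
    - {"dp": [0,0,0.02],"yaw": 14,"claw": -1}
    - {"dp": [0,0,0.02],"yaw": 15.4,"claw": -1}
    - {"dp": [0,0,0.02],"yaw": 15.4,"claw": -1}
    - {"dp": [0,0,0.02],"yaw": 15.4,"claw": -1}
    - {"dp": [0,0,0.02],"yaw": 15.4,"claw": -1}

```text
time: 4.85
ee_pos: [580.1, 134.4, 129.5]
tcp_rot: [-0.0, 1.0, -0.029, 0.001]
force: [-0.2, -0.1, -0.2]
grip_width: 88.1
finger_force: 0.0
```

```bash
python3 - <<'E'
from h import *
s=ctrl.read_state();print(s['time'],s['ee_pos'],rot(s['tcp_rot']).round(3),np.round(s['joints'],2),s['force'])
c=ctrl.read_camera('wrist');cv2.imwrite('pics/w3.png',c['img'])
for k,z in(('y',48),('g',42),('r',40)):
    for ce,st in blobs(c['img'],k): print(k,ce.round(1),st,atz(c,[ce],z)[0].round(1))
E
```

```text
4.85 [580.11685797 134.35007676 129.45591647] [[ 0.998 -0.057  0.001]
 [-0.057 -0.998  0.001]
 [ 0.001 -0.001 -1.   ]] [-0.57  0.85  0.48  1.77 -0.6   0.67 -1.37] [-0.17327238 -0.09497306 -0.2466577 ]
y [338.8 235.7] [335 213   8  45 285] [583.6 121.1  48. ]
y [298.5 238.3] [293 215  12  45 301] [583.3 148.2  48. ]
y [145.6 276.9] [132 272  27  10 115] [560.9 257.   48. ]
y [146.1 284.4] [136 281  22   8  73] [555.1 257.9  48. ]
y [ 91.5 377.3] [  77  343   40   67 1057] [478.2 318.2  48. ]
y [552.9 377.4] [531 342  32  68 548] [457.7 -41.5  48. ]
y [527.1 347.9] [525 346   5   5  10] [486.6 -17.2  48. ]
y [533.7 351.5] [529 346  10  11  42] [483.  -22.7  48. ]
y [523.1 354. ] [522 353   3   3   7] [481.4 -14.8  48. ]
y [486.6 437.4] [ 286  424  354   22 3115] [400.2   5.1  48. ]
g [312.  102.3] [308  91   9  25 195] [668.7 133.9  42. ]
g [216.3 264.5] [210 261  12   7  49] [565.1 208.   42. ]
r [339.1 125.7] [337 120   6  13  54] [653.9 117.7  40. ]
r [283.4 130. ] [280 124   8  13  85] [653.3 153.1  40. ]
r [204.2 266.8] [201 265   7   5  28] [563.  217.6  40. ]
r [638.2 275.8] [637 264   3  24  54] [537.4 -98.6  40. ]
```

View pics/w3.png

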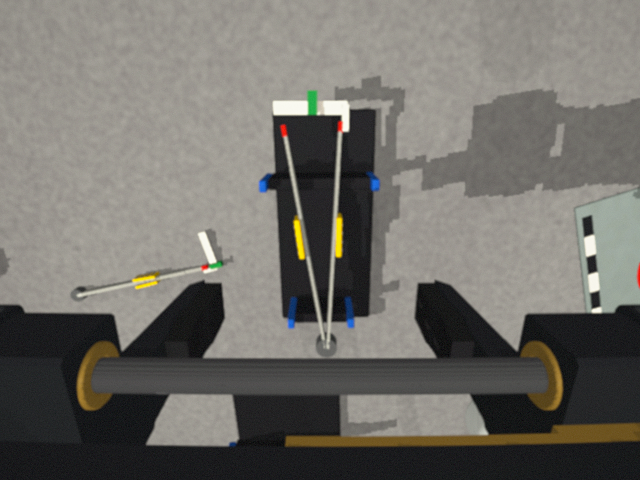

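The forceps are well centred, with plates at (339,236) and (298,238), tips at (339,126) and (283,130), and the mark at (312,102). Next I'll descend and close gently.

Request:
drive_tool:
  commands:
    - {"dp": [0.0015,-0.0005,0.02],"yaw": 0,"claw": -1}
    - {"dp": [0.0015,-0.0005,0.04],"yaw": 0,"claw": -0.6}
    - {"dp": [0.0015,-0.0005,0.06],"yaw": 0,"claw": -0.3}
    - {"dp": [0.0015,-0.0005,0.08],"yaw": 0,"claw": -0.1}
    - {"dp": [0.0015,-0.0005,0.095],"yaw": 0,"claw": 0.0}
    - {"dp": [0.0015,-0.0005,0.107],"yaw": 0,"claw": 0.0}
    - {"dp": [0.0015,-0.0005,0.107],"yaw": 0,"claw": 0.0}
    - {"dp": [0.0015,-0.0005,0.107],"yaw": 0,"claw": 0.1}
    - {"dp": [0.0015,-0.0005,0.107],"yaw": 0,"claw": 0.2}
    - {"dp": [0.0015,-0.0005,0.107],"yaw": 0,"claw": 0.2}
    - {"dp": [0.0015,-0.0005,0.107],"yaw": 0,"claw": 0.2}

```text
time: 5.82
ee_pos: [581.8, 134.8, 22.7]
tcp_rot: [-0.0, 1.0, -0.03, 0.001]
force: [-0.1, -0.3, 0.6]
grip_width: 35.3
finger_force: 0.0
```

```bash
python3 - <<'E'
from h import *
s=ctrl.read_state();print(s['time'],s['ee_pos'],s['force'],s['grip_width'],s['finger_force'])
c=ctrl.read_camera('wrist');cv2.imwrite('pics/w4.png',c['img'])
for k,z in(('y',48),('g',42),('r',40)):
    for ce,st in blobs(c['img'],k,(200,0,440,340)): print(k,ce.round(1),st,atz(c,[ce],z)[0].round(1))
E
```

```text
5.8167 [581.83869595 134.78549021  22.72285265] [-0.06631045 -0.32122285  0.56754853] 35.255829768465695 0.0
y [354.2 312.3] [348 281  13  59 589] [589.4 121.1  48. ]
y [283.4 315.1] [275 285  19  55 552] [589.8 148.1  48. ]
g [306.2  92.2] [298  70  17  46 759] [668.9 134.   42. ]
r [357.  137.5] [352 126  12  24 205] [653.2 117.5  40. ]
r [255.1 143.6] [248 133  15  24 254] [653.3 153.1  40. ]
```

View pics/w4.png

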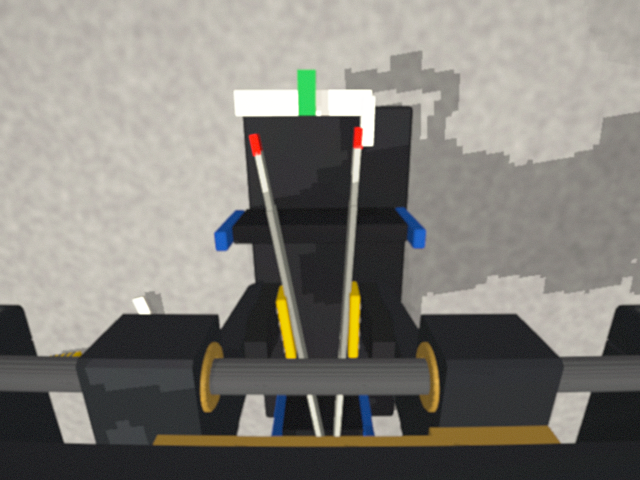

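The jaws sit between the open pads, with tips at (255,144) and (357,138) and the mark at (306,92). I'll squeeze partly to 26 mm, then lift straight up.

Request:
drive_tool:
  commands:
    - {"dp": [0,0,0],"yaw": 0,"claw": 0.26}
    - {"dp": [0,0,0],"yaw": 0,"claw": 0.3}
    - {"dp": [0,0,0],"yaw": 0,"claw": 0.34}
    - {"dp": [0,0,0],"yaw": 0,"claw": 0.38}
    - {"dp": [0,0,0],"yaw": 0,"claw": 0.42}
    - {"dp": [0,0,0],"yaw": 0,"claw": 0.42}
    - {"dp": [0,0,0],"yaw": 0,"claw": 0.42}
    - {"dp": [0,0,0],"yaw": 0,"claw": 0.42}

```text
time: 6.53
ee_pos: [581.6, 134.8, 22.0]
tcp_rot: [-0.0, 1.0, -0.03, 0.0]
force: [1.1, 1.3, 5.4]
grip_width: 25.8
finger_force: 5.5
```

```bash
cat > g.py <<'E'
from h import *
s=ctrl.read_state();print(s['time'],np.round(s['ee_pos'],1),np.round(s['force'],1),s['grip_width'],s['finger_force'])
c=ctrl.read_camera('wrist')
import sys
if len(sys.argv)>1: cv2.imwrite(sys.argv[1],c['img'])
z0=s['ee_pos'][2]+18.7-7
P={}
for k,z in(('y',14),('g',8),('r',6)):
    b=blobs(c['img'],k,(190,0,450,345),30)
    P[k]=[atz(c,[ce],z0+z)[0] for ce,st in b]
    for (ce,st),p in zip(b,P[k]): print(k,ce.round(1),st,p.round(1))
    if k=='r': rb=b
h=cv2.cvtColor(c['img'],cv2.COLOR_BGR2HSV)
E
python3 g.py
```

```text
6.5333 [581.6 134.8  22. ] [1.1 1.3 5.4] 25.81036115110616 5.482042973890202
y [346.8 314.5] [342 281  11  64 638] [588.7 123.9  47.7]
y [290.9 317.1] [283 285  18  60 612] [588.8 145.2  47.7]
g [289.   93.5] [279  71  20  47 818] [668.5 139.7  41.7]
r [342.3 137.3] [338 126  11  23 196] [653.4 122.6  39.7]
r [267.7 141.3] [261 131  14  24 237] [653.5 148.5  39.7]
```

Request:
drive_tool:
  commands:
    - {"dp": [0,0,-0.002],"yaw": 0,"claw": 0.42}
    - {"dp": [0,0,-0.006],"yaw": 0,"claw": 0.42}
    - {"dp": [0,0,-0.012],"yaw": 0,"claw": 0.42}
    - {"dp": [0,0,-0.02],"yaw": 0,"claw": 0.42}
    - {"dp": [0,0,-0.03],"yaw": 0,"claw": 0.42}
    - {"dp": [0,0,-0.042],"yaw": 0,"claw": 0.42}
    - {"dp": [0,0,-0.056],"yaw": 0,"claw": 0.42}
    - {"dp": [0,0,-0.07],"yaw": 0,"claw": 0.42}
    - {"dp": [0,0,-0.08],"yaw": 0,"claw": 0.42}
    - {"dp": [0,0,-0.08],"yaw": 0,"claw": 0.42}
    - {"dp": [0,0,-0.08],"yaw": 0,"claw": 0.42}

```text
time: 7.5
ee_pos: [581.5, 134.8, 102.5]
tcp_rot: [-0.0, 1.0, -0.03, 0.001]
force: [0.3, -0.4, -0.5]
grip_width: 25.5
finger_force: 3.6
```

```bash
python3 g.py pics/w5.png
```

```text
7.5 [581.5 134.8 102.5] [ 0.3 -0.4 -0.5] 25.54076525756845 3.623647162821726
y [346.7 314.6] [341 281  12  64 635] [588.5 124.1 128.2]
y [291.2 317. ] [284 285  17  60 604] [588.7 145.1 128.2]
g [288.7  93.6] [279  71  20  47 819] [668.4 139.9 122.2]
g [207.4 280.5] [200 277  14   8  65] [602.9 176.9 122.2]
r [342.1 136.7] [338 126  11  23 193] [653.5 122.7 120.2]
r [269.1 141.6] [263 131  13  23 201] [653.3 148.1 120.2]
r [194.4 282.7] [191 280   8   7  37] [601.4 183.  120.2]
```

View pics/w5.png

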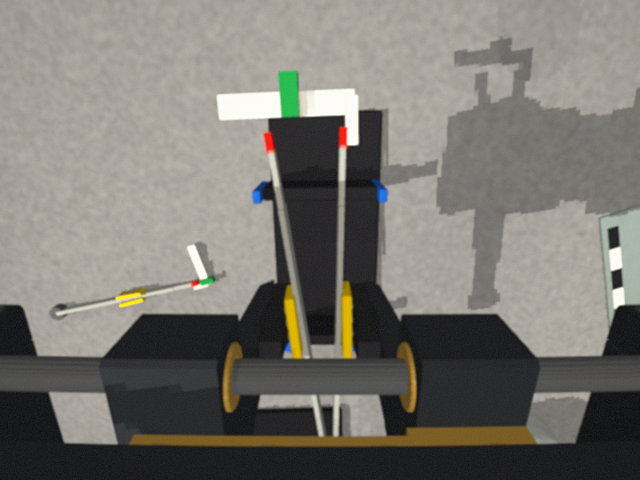

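The forceps are lifted and level, with tips at (269,141) and (342,136) and the mark at (289,94). I'll carry them smoothly to the card.

Request:
drive_tool:
  commands:
    - {"dp": [-0.001,0.003,0],"yaw": 0,"claw": 0.42}
    - {"dp": [-0.004,0.01,0],"yaw": 0,"claw": 0.42}
    - {"dp": [-0.008,0.021,0],"yaw": 0,"claw": 0.42}
    - {"dp": [-0.013,0.036,0],"yaw": 0,"claw": 0.42}
    - {"dp": [-0.019,0.053,0],"yaw": 0,"claw": 0.42}
    - {"dp": [-0.025,0.07,0],"yaw": 0,"claw": 0.42}
    - {"dp": [-0.031,0.087,0],"yaw": 0,"claw": 0.42}
    - {"dp": [-0.037,0.104,0],"yaw": 0,"claw": 0.42}
    - {"dp": [-0.043,0.121,0],"yaw": 0,"claw": 0.42}
    - {"dp": [-0.048,0.136,0],"yaw": 0,"claw": 0.42}
    - {"dp": [-0.052,0.147,0],"yaw": 0,"claw": 0.42}
    - {"dp": [-0.055,0.155,0],"yaw": 0,"claw": 0.42}

```text
time: 8.55
ee_pos: [515.8, -19.2, 101.7]
tcp_rot: [0.0, 1.0, -0.031, -0.0]
force: [0.4, 0.3, -1.0]
grip_width: 25.6
finger_force: 3.6
```

Request:
drive_tool:
  commands:
    - {"dp": [-0.002,0.005,0.001],"yaw": 0,"claw": 0.42}
    - {"dp": [-0.006,0.015,0.003],"yaw": 0,"claw": 0.42}
    - {"dp": [-0.011,0.03,0.005],"yaw": 0,"claw": 0.42}
    - {"dp": [-0.017,0.047,0.007],"yaw": 0,"claw": 0.42}
    - {"dp": [-0.023,0.064,0.009],"yaw": 0,"claw": 0.42}
    - {"dp": [-0.029,0.081,0.011],"yaw": 0,"claw": 0.42}
    - {"dp": [-0.035,0.098,0.013],"yaw": 0,"claw": 0.42}
    - {"dp": [-0.041,0.115,0.014],"yaw": 0,"claw": 0.42}
    - {"dp": [-0.046,0.131,0.015],"yaw": 0,"claw": 0.42}
    - {"dp": [-0.051,0.144,0.015],"yaw": 0,"claw": 0.42}
    - {"dp": [-0.054,0.152,0.015],"yaw": 0,"claw": 0.42}
    - {"dp": [-0.055,0.155,0.015],"yaw": 0,"claw": 0.42}

```text
time: 9.55
ee_pos: [452.4, -169.5, 86.7]
tcp_rot: [0.0, 1.0, -0.031, -0.0]
force: [0.2, 1.0, -0.8]
grip_width: 25.7
finger_force: 3.6
```

Request:
drive_tool:
  commands:
    - {"dp": [0,0,0],"yaw": 0,"claw": 0.44}
    - {"dp": [0,0,0],"yaw": 0,"claw": 0.46}
    - {"dp": [0,0,0],"yaw": 0,"claw": 0.47}
    - {"dp": [0,0,0],"yaw": 0,"claw": 0.48}
    - {"dp": [0,0,0],"yaw": 0,"claw": 0.48}
    - {"dp": [0,0,0],"yaw": 0,"claw": 0.48}

```text
time: 10.05
ee_pos: [453.0, -167.7, 86.7]
tcp_rot: [-0.0, 1.0, -0.029, 0.0]
force: [-0.2, 0.5, -1.0]
grip_width: 22.8
finger_force: 4.7
```

```bash
python3 g.py pics/w6.png
```

```text
10.05 [ 453.  -167.7   86.7] [-0.2  0.5 -1. ] 22.811451209745144 4.672340055112727
y [342.4 315.1] [337 283  12  62 613] [ 460.  -176.9  112.4]
y [294.4 317.2] [287 285  17  60 597] [ 460.2 -158.6  112.4]
g [279.   94.4] [269  72  21  46 792] [ 539.9 -159.4  106.4]
r [341.2 109.8] [ 288   70   81  110 1331] [ 533.9 -179.8  104.4]
r [264.1 144. ] [257 120  19  51 371] [ 524.2 -152.6  104.4]
r [334.9 136.4] [331 128   8  19 130] [ 525.3 -177.3  104.4]
r [274.2 142.1] [269 132  11  21 167] [ 524.6 -156.1  104.4]
r [306.8 180.3] [284 170  48  17 366] [ 510.7 -166.6  104.4]
```

View pics/w6.png

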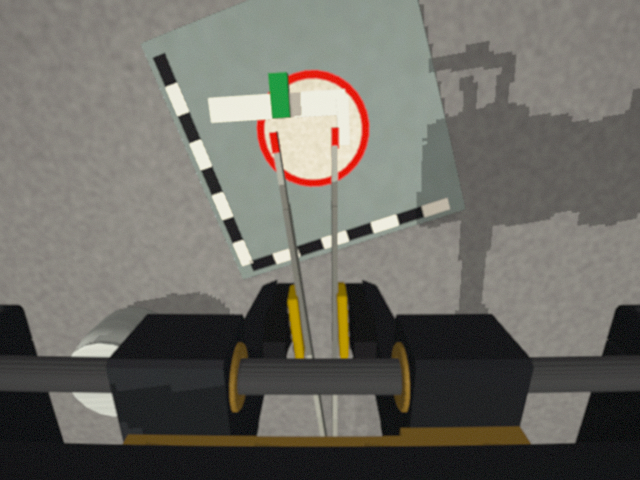

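The tips are over the disc, at (274,142) and (335,136) with the mark at (279,94). The tip must still move about 3 mm towards the mark, so I'll squeeze further.

Request:
drive_tool:
  commands:
    - {"dp": [0,0,0],"yaw": 0,"claw": 0.49}
    - {"dp": [0,0,0],"yaw": 0,"claw": 0.5}
    - {"dp": [0,0,0],"yaw": 0,"claw": 0.51}
    - {"dp": [0,0,0],"yaw": 0,"claw": 0.52}
    - {"dp": [0,0,0],"yaw": 0,"claw": 0.52}
    - {"dp": [0,0,0],"yaw": 0,"claw": 0.52}
    - {"dp": [0,0,0],"yaw": 0,"claw": 0.52}
    - {"dp": [0,0,0],"yaw": 0,"claw": 0.52}

```text
time: 10.77
ee_pos: [452.8, -168.2, 86.7]
tcp_rot: [-0.0, 1.0, -0.03, 0.0]
force: [0.6, 0.3, -1.4]
grip_width: 21.3
finger_force: 5.4
```

```bash
cat > m.py <<'E'
from h import *
import sys
s=ctrl.read_state();print(s['time'],np.round(s['ee_pos'],1),s['grip_width'],s['finger_force'])
c=ctrl.read_camera('wrist'); img=c['img']; cv2.imwrite(sys.argv[1],cv2.resize(img[60:200,200:400],None,fx=4,fy=4,interpolation=cv2.INTER_CUBIC))
z=s['ee_pos'][2]+18.7+3
g=max(blobs(img,'g',(230,50,340,130)),key=lambda b:b[1][4])
h=cv2.cvtColor(img,cv2.COLOR_BGR2HSV); m=cv2.inRange(h,(45,120,50),(80,255,255))
ys,xs=np.nonzero(m[50:130]*1); ys+=50
k=(xs>230)&(xs<340); rows=range(g[1][1]+5,g[1][1]+g[1][3]-5)
cen=np.array([[xs[k&(ys==r)].mean(),r] for r in rows])
q=atz(c,cen,z); p=np.polyfit(q[:,0],q[:,1],1); print('mark tilt deg',np.degrees(np.arctan(p[0])))
tips=[(ce,st) for ce,st in blobs(img,'r',(240,115,350,165),40)]
G=atz(c,[g[0]],z)[0]; print('g',g[0].round(1),g[1],G.round(1))
# body yaw from the right jaw's grey line is -0.0424 rad from body x; use several yaws
for ce,st in tips:
    P=atz(c,[ce],z)[0]; d=G-P
    print('r',ce.round(1),st,P.round(1),'mark-tip in body y for yaw -2..1:',[round(float(d[1]*np.cos(t)-d[0]*np.sin(t)),2) for t in np.radians([-2,-1,0,1])])
E
python3 m.py pics/w7.png
```

```text
10.7667 [ 452.8 -168.2   86.7] 21.32552025384441 5.387464815139538
mark tilt deg 0.6512895273318388
g [272.7  95.6] [262  74  22  45 799] [ 539.3 -158.1  108.4]
r [263.  143.4] [256 121  22  44 353] [ 524.4 -153.4  108.4] mark-tip in body y for yaw -2..1: [-4.19, -4.45, -4.71, -4.97]
r [329.  138.1] [326 128   7  21 144] [ 524.8 -175.7  108.4] mark-tip in body y for yaw -2..1: [18.06, 17.82, 17.57, 17.31]
r [277.6 141.2] [273 132  10  21 154] [ 524.9 -158.4  108.4] mark-tip in body y for yaw -2..1: [0.78, 0.53, 0.27, 0.02]
```

View pics/w7.png

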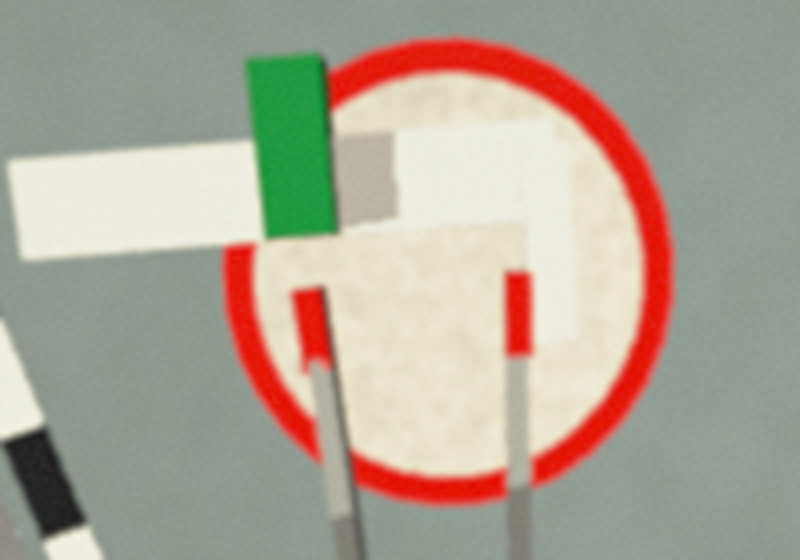

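```bash
python3 - <<'E'
from h import *
c=ctrl.read_camera('wrist'); f=lambda u,v:(u/4+200-.375,v/4+60-.375)
for dz in(-7,-4,0,3):
    z=108.4+dz
    W=lambda *p:atz(c,[f(*x) for x in p],z)
    B=W((22,260),(525,220)); T=W((8,160),(550,120)); a=[np.degrees(np.arctan2(-(e[0]-e[1])[0],(e[0]-e[1])[1])) for e in(B,T)]
    M=W((248,60),(322,53),(266,238),(336,236)); ml=(M[:2].mean(0)-M[2:].mean(0)); 
    print(dz,'bar yaw',np.round(a,2),'bar width',np.linalg.norm(W((8,160))-W((22,260))),'mark yaw',np.degrees(np.arctan2(ml[1],ml[0])),'mark w,l',np.linalg.norm(M[0]-M[1]),np.linalg.norm(M[2]-M[3]),np.linalg.norm(ml),'red len',np.linalg.norm(W((308,289))-W((316,365))))
    t=W((309,289),(518,271),(518,356))
    J=W((518,271),(517,550));print('   right jaw ang',np.degrees(np.arctan2(*(J[0]-J[1])[[1,0]])),'tips',t.round(1).tolist(),'mark',M.mean(0).round(2))
E
```

```text
-7 bar yaw [0.82 0.42] bar width 8.320677730000918 mark yaw -0.05871617735163494 mark w,l 6.294357410356457 6.12103841445658 14.645361958246529 red len 6.592447760383782
   right jaw ang -3.114727267708219 tips [[527.7, -157.6, 101.4], [528.1, -176.1, 101.4], [520.8, -175.7, 101.4]] mark [ 539.44 -157.35  101.4 ]
-4 bar yaw [0.82 0.42] bar width 8.129326563952068 mark yaw -0.058716177351666544 mark w,l 6.149605664274822 5.980272496577918 14.308561618315837 red len 6.440840811166568
   right jaw ang -3.1147272677082185 tips [[527.8, -158.0, 104.4], [528.2, -176.0, 104.4], [521.1, -175.7, 104.4]] mark [ 539.25 -157.7   104.4 ]
0 bar yaw [0.82 0.42] bar width 7.874191675886861 mark yaw -0.0587161773516716 mark w,l 5.956603336165996 5.792584606073004 13.85949449840832 red len 6.238698212210094
   right jaw ang -3.114727267708251 tips [[527.9, -158.4, 108.4], [528.3, -175.9, 108.4], [521.4, -175.6, 108.4]] mark [ 538.99 -158.17  108.4 ]
3 bar yaw [0.82 0.42] bar width 7.6828405098380115 mark yaw -0.058716177351586026 mark w,l 5.811851590084389 5.651818688194342 13.522694158477513 red len 6.087091262992766
   right jaw ang -3.1147272677082434 tips [[528.0, -158.8, 111.4], [528.4, -175.8, 111.4], [521.6, -175.5, 111.4]] mark [ 538.8  -158.53  111.4 ]
```

```bash
python3 -c "
from h import *
s=ctrl.read_state();print(s['time'],s['grip_width'],np.abs(s['qvel']).max());print(ctrl.close_job())"
```

```text
10.8667 21.755492761479122 0.001516282256396409
the job is handed in; nothing more can be done
None
```

The job is handed in at about 10.9 s: the forceps are held level over the disc with the tips about 10 cm above the card, and the left tip is within about 0.2 mm of the green mark by my camera measurement; the judge returned no verdict.

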